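Clear the canister off its display stand and proof-pull the stand

TASK

In the open curio cabinet, lift the blue pick canister by its arched handle off the round white stand and set it down gently, upright and with its whole foot on the blue felt coaster beside it. Then check that the stand's gel pad still holds: grip the bare stand, pull it straight up with about 10 newtons (the soft pad lets it rise about 8 to 9 mm), hold that pull for about a second, let it settle back down and let go. Do not drop or tip the canister, do not tear the pad by pulling much harder, and leave the other things on the shelf where they are.

Things in the scene. Friction and masses are not known exactly. Their poses are not given: they have to be found in the camera images.
- cabinet: low curio cabinet, open above, 340 (x) x 560 (y) mm, wooden base; its clear glass shelf, 8 mm thick over a wooden floor, has its top 40 mm above the table. Glass walls left, right (y = +-270 mm) and far (x = +162 mm), top edge 122 mm above the table. Front (-x) open: the glass door, as high, hinged at the front left corner, stands swung out to the left. Origin: centre of the base at table level; x away from the robot, y left
- canister: blue canister with brass lid, 180 to 370 g, 60 mm diameter (lid 64), lid top 74 mm above its foot. Two thin brass bars, 31 mm either side of the axis along x, carry a straight dark wooden grip 46 (x) x 12 (y) x 12 mm, centred 112 mm above the foot, 32 mm free below. Origin: centre of the foot's underside, z up. Starts centred on the stand's top, standing loose
- canister_grip (a point): centre of the canister's wooden grip, 112 mm above its foot; same axes as the canister: the grip runs along x, close the fingers along y
- stand_top (a point): centre of the top face of the stand, a plain white upright cylinder with a thin brass line round it, 50 mm diameter and 58 mm tall, on a 4 mm thick clear gel pad of 68 mm diameter on the glass shelf; the top is 62 mm above the shelf. It moves with the stand
- stand (a joint): how far the stand has been lifted, m: 0 at rest on its pad, growing upward; it moves straight up and down only. The gel pad stretches like a spring, 1 mm per newton, and the stand weighs 1.5 N: a pull of 10 N lifts it 8.5 mm. It sinks back to 0 when let go
- coaster: blue felt disc, 100 mm diameter, 3 mm thick, fixed on the glass shelf, beside the stand (left or right of it, centres 180 to 310 mm apart). Origin: centre of its underside, at shelf level
- harmonica_case: bystander: brushed aluminium harmonica case, 30 x 106 x 24 mm, loose, near the shelf's far side. Origin: centre of underside, long along its y
- turtle: bystander: small ceramic turtle, green shell and brown head and feet, about 60 x 46 x 29 mm, loose, near the shelf's far side. Origin: centre of underside
- bridge_blank: bystander: dark rosewood ukulele bridge blank, 20 x 80 x 10 mm, loose, near the shelf's far side. Origin: centre of underside, long along its y
- tuning_fork: bystander: steel tuning fork lying flat between stand and coaster, 118 mm long along its x, 18 mm wide, 7 mm high, loose. Origin: underside at the root of the tines; tines run 80 mm to its +x, the stem 38 mm to -x
- stand_base: the clear gel pad under the stand, 68 mm diameter, 4 mm thick, stuck to the glass shelf and fixed. Origin: centre of its underside, at shelf level
Not all that is in view belongs to the job. What is meant by the canister is not pink, and is the smaller of those in its own colour.

How it is judged (in metres and radians):
On the way, in this order (a step that is already met when the one before it is completed fails the run):
1. the canister is lifted clear of the stand, its foot at least 15 mm above the stand's top (z of canister in the frame of stand_top above 0.015 m), for 0.1 s.
2. the canister stands upright on the coaster, released (horizontal distance between canister and coaster below 0.018 m and z of canister in the frame of coaster between 0 and 0.006 m and angle between canister's own z axis and vertical below 0.1 rad and linear speed of canister below 0.02 m/s and contact force between the fingers and canister below 0.05 N), for 0.2 s.
3. the stand is pulled straight up with 7 to 14 N (lifted 5.5 to 12.5 mm) for 0.5 s (value of joint stand between 0.0055 and 0.0125 m), for 0.5 s.
At the end, for the whole second after the job is handed in: the canister stands at rest and upright (within 0.1 rad) on the felt coaster, centre within 18 mm of the coaster's centre, so its whole foot is on the felt; the stand has settled back (lifted less than 2 mm); both are released (all of step 2 and value of joint stand below 0.002 m); the robot touches nothing.
It fails at once if the gel pad is torn: the stand pulled up by more than 16.5 mm (18 N) (value of joint stand above 0.0165 m).
It fails at once if the canister tips more than 0.5 rad (angle between canister's own z axis and vertical above 0.5 rad).
It fails at once if the canister is dropped (moves faster than 0.35 m/s, a fall of about 6 mm, out of the fingers) (linear speed of canister above 0.35 m/s and contact force between the fingers and canister below 0.05 N).
It fails at once if another thing on the shelf (case, turtle, bridge blank or tuning fork) is moved more than 15 mm (distance of any of harmonica_case, turtle, bridge_blank, tuning_fork from where it was at the start of the episode above 0.015 m).
It also fails if it takes over 53 s, if anything falls off the work surface, if the arm or the gripper's body presses on something with over 40 N, if the wrist force passes 120 N, or if a joint passes its speed limit or range.

ROBOT

A 7-joint arm with a two-finger parallel gripper is mounted at the origin on the work surface. World frame = base frame: x ahead of the robot, y to its left, z up, the work surface at z = 0. Lengths are in mm, angles in rad, forces in N, time in s.
With the tool pointing down it reaches from about 400 to 850 mm from the base axis. Payload 6.9 kg.
Tool frame: the origin (TCP) lies between the finger pads; the fingertips stand 25 mm ahead of it and the grasp point (between the pads) lies 6 mm ahead of it (manip.nose_length is the distance from the TCP to the fingertips, in mm); z points along the fingers, x is the direction in which the jaws open and shut, and the axes are right-handed (so a half turn about z gives the same grasp; the last joint's range is limited). The gripper opens to 85 mm and grips with 20 to 120 N. Pads are 22 mm wide; open, the fingers measure 114 mm over their backs; the gripper's body (76 mm by 85 mm) begins 54 mm behind the grasp point. The pads swing forward as they close: fully open they stand 13 mm farther back than shut.
Start: joints at [1.438, 0.507, -0.238, 1.5, 0.126, 1.149, -0.155], TCP at [147.806, -607.261, 256.275] pointing down, gripper open.
Joint ranges: [-3.08, 3.08], [-0.24, 2.05], [-1.43, 1.35], [0, 2.5], [-1.52, 4.66], [0.17, 1.96], [-2.89, 2.89]. Speed limits (rad/s): [2.39, 2.39, 3.14, 3.14, 3.14, 3.14, 3.14].

INTERFACE

Orientations are given as a 3x3 rotation matrix whose columns are the frame's x, y, z axes.
In Python, from workcell import manip gives the robot as it stands.
- The arm moves only by the tool carry_out, never from a script. Its argument "series" is a list of rows, each a list of 2 entries, a list of its own where there are three numbers: the shift along the tool's x, y, z in mm, then the turn, a rotation vector about the tool's x, y, z in degrees. In form: [[[x, y, z], [ax, ay, az]], ...]. A call has exactly 5 rows; each row shifts and turns the commanded pose from where the row before left it, along the tool's axes as they then stand; what a row does not reach is not made up. A row lasts 1/12 s, in which the tool goes at most 41.7 mm and 7.16 degrees, less where a joint would pass 70% of its speed; a pose out of reach is approached as far as the arm can. A call with a gripper value outside its range is refused whole. "gripper" is the gripper's target within -1 to 1 (fully open at 1, half-way at 0, shut at -1), set as the call begins (left out, the last holds). The fingers move at their own pace and stop on an object; "newtons" is the grip in N (left out, the last holds). Time passes only in rows, so rows that do not move let the fingers close, or fill a call up. It gives the time, the measured TCP pose, the force and the opening at its end, in the units of the state.
- manip.observe(): the state, without advancing time (a new reading comes with each control period).
- manip.grab_frame(name): name is "side" or "top"; returns a dict with "image" (420x560x3 uint8, red, green, blue), "fovy" (degrees; the focal length in pixels is half the picture's height over the tangent of half this angle, whatever the lens; pixels are square), "cx", "cy" (the principal point, pixels), "eye" and "rotation" of the camera in the world. Camera axes: x right, y down, z forward; pixel columns grow to the right and rows downward; lengths in mm; the calibration is good to about 2 mm. A picture is of the moment at which its call begins. There is no depth.
- manip.close_job(): hands the job in, once; it reports no verdict.
Trained networks look in a picture, given as the dict that the camera call returned (one of the last four; its "shot" number tells which), for a name from the list of things; names that differ only in an ending like _2 or _b are one class to them, and where a whole thing is asked for, a point or a joint stands for the part that bears it (a point fixed in the world has none). Each returns a list of dicts, best first, with "confidence" (0 to 1); they miss things now and then, are a little off and sometimes report something else, mostly with a low value. They report only what shows in the picture. A call takes as long as a camera call. They do not tell look-alikes from the thing itself.
- manip.search_frame(picture, name): "box" ([centre column, centre row, width, height] in pixels, round what is visible of it).
- manip.masks_of(picture, name): "mask" (420x560 bool, what is visible of it) and "box" ([centre column, centre row, width, height] in pixels, round what is visible of it).
- manip.spot_point(picture, name): "location" ([row, column] in pixels: a listed point, or the origin of a listed thing).
The state is a dict: "clock": time; "joint_positions": joint angles; "joint_vel": joint speeds; "effort": joint torques, N m; "tcp_pos": TCP position; "ee_rot": TCP orientation; "contact_force": force on the tool from outside, world axes, zero at the start; "wrist_torque": the same for the moment, N m; "finger_gap": finger opening in mm.
Only numpy, scipy, OpenCV 4.12 (cv2) and the standard library are available. Lean on these libraries where they do the work, as an engineer would, in place of code of your own. Each camera call takes 0.05 s, during which the arm holds its last target. There are 200 camera calls.

## Working session

There is one attempt and no reset: what is moved stays moved. The work goes in short steps, Python scripts to look and compute and a tool call to move; the robot and the scene stay as the last step left them, time stands still between calls to the robot, and variables do not carry over. Pictures are saved under pics/ and viewed, about 8 in all and at most 12, crops included, and the job is handed in when it is done.

Besides the shell and the picture viewer there is one more tool, called as a command line: name --argument value ..., lists and objects as JSON in quotes. carry_out: Moves the arm, as the interface text tells. Its arguments: {"type":"object","properties":{"series":{"type":"array","items":{"type":"array"}},"gripper":{"type":"number"},"newtons":{"type":"number"}},"required":["series"]}

```bash
mkdir -p pics; cat > h.py <<'E'
import numpy as np, cv2
from workcell import manip
def f(p): return p["image"].shape[0]/2/np.tan(np.radians(p["fovy"])/2)
def ray(p,uv):
    d=np.array([(uv[0]-p["cx"])/f(p),(uv[1]-p["cy"])/f(p),1.]); d=np.array(p["rotation"])@d
    return np.array(p["eye"],float),d/np.linalg.norm(d)
def tri(a,b):
    (o1,d1),(o2,d2)=a,b
    s=np.linalg.lstsq(np.c_[d1,-d2],o2-o1,rcond=None)[0]
    q1,q2=o1+s[0]*d1,o2+s[1]*d2
    return (q1+q2)/2,np.linalg.norm(q1-q2)
def atz(r,z): o,d=r; return o+d*(z-o[2])/d[2]
def proj(p,X):
    c=np.array(p["rotation"]).T@(np.array(X)-p["eye"]); return c[:2]/c[2]*f(p)+[p["cx"],p["cy"]]
def save(p,n): cv2.imwrite("pics/"+n,cv2.cvtColor(p["image"],cv2.COLOR_RGB2BGR))
E
python3 - <<'E'
from h import *
P={}
for c in("side","top"):
    p=manip.grab_frame(c); P[c]=p; save(p,c+"0.png")
    print(c,p["fovy"],p["cx"],p["cy"],np.round(p["eye"],1),np.round(p["rotation"],3).tolist(),[k for k in p])
    for n in("canister","canister_grip","stand_top","coaster","tuning_fork","stand_base","cabinet","harmonica_case","turtle","bridge_blank"):
        print(n,[(np.round(d["location"][::-1],1).tolist(),round(d["confidence"],2)) for d in manip.spot_point(p,n)])
s=manip.observe(); print(s["clock"],s["tcp_pos"],np.round(s["ee_rot"],3).tolist(),s["finger_gap"])
E
```

```text
side 46.66593895933094 282.7165974995307 207.3475036510604 [498.  641.8 737.8] [[-0.995, -0.054, 0.086], [-0.101, 0.632, -0.768], [-0.013, -0.773, -0.634]] ['image', 'fovy', 'cx', 'cy', 'eye', 'rotation', 'shot']
canister [([308.4, 220.0], 0.95), ([359.8, 187.5], 0.59)]
canister_grip [([366.7, 137.2], 0.88), ([291.9, 152.4], 0.84), ([308.9, 170.2], 0.67), ([312.0, 295.4], 0.19)]
stand_top [([312.7, 216.5], 0.55)]
coaster [([286.9, 338.1], 0.89)]
tuning_fork [([312.7, 292.5], 0.9)]
stand_base [([306.9, 240.2], 0.95), ([202.3, 346.8], 0.31)]
cabinet [([288.6, 305.3], 0.88)]
harmonica_case [([200.1, 350.5], 0.69)]
turtle [([227.8, 273.5], 0.62)]
bridge_blank [([245.7, 230.6], 0.72)]
top 52.99171336599796 280.0838847480416 208.32895628309387 [ 525.7  -57.3 1155. ] [[0.012, -0.997, 0.081], [-1.0, -0.014, -0.018], [0.019, -0.08, -0.997]] ['image', 'fovy', 'cx', 'cy', 'eye', 'rotation', 'shot']
canister [([369.9, 218.9], 0.98), ([290.3, 241.4], 0.57)]
canister_grip [([388.4, 292.9], 0.91), ([291.8, 240.5], 0.68), ([231.9, 246.7], 0.64), ([380.8, 216.9], 0.59)]
stand_top [([251.2, 183.6], 0.73), ([235.6, 246.3], 0.68)]
coaster [([196.1, 233.5], 0.82)]
tuning_fork [([231.8, 242.8], 0.57)]
stand_base [([284.8, 238.4], 0.36)]
cabinet []
harmonica_case [([187.2, 177.8], 0.83)]
turtle [([248.4, 182.6], 0.61)]
bridge_blank [([293.6, 186.1], 0.69)]
1.1 [ 147.81761412 -607.24997416  256.25742838] [[0.237, -0.972, -0.0], [-0.972, -0.237, 0.0], [-0.0, -0.0, -1.0]] 85.287364456619
```

View pics/side0.png

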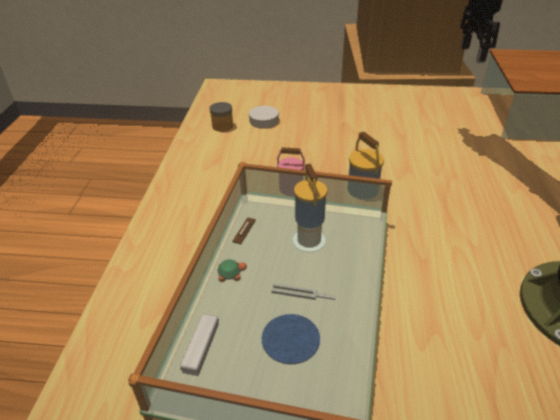

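View pics/top0.png

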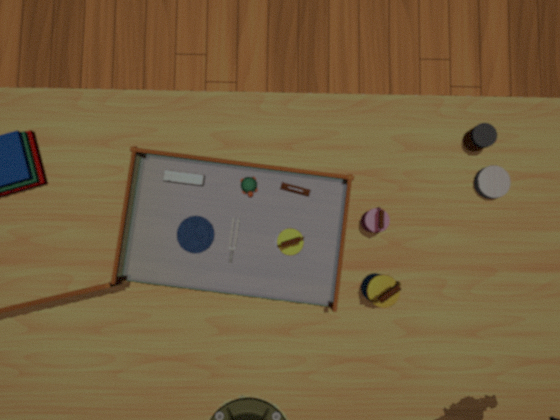

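Candidates: a pink canister (side 291,160 / top 375,220), a large blue one outside the cabinet (side 366,165 / top 382,290), and a smaller blue one on the white stand inside (side 311,200 / top 290,241). The last fits: it is blue, the smaller of the two blue ones, and on the stand. The coaster is at side (290,338) / top (196,235), and the fork lies between them. I'll confirm in one crop.

```bash
python3 - <<'E'
from h import *
S=manip.grab_frame("side");T=manip.grab_frame("top")
a=cv2.resize(S["image"][130:260,250:400],None,fx=4,fy=4,interpolation=cv2.INTER_CUBIC)[:520]
b=cv2.resize(T["image"][205:270,255:330],None,fx=8,fy=8,interpolation=cv2.INTER_CUBIC)[:520,:]
a=a[:, :600]; im=np.hstack([a,b]); im=cv2.resize(im,(800,int(520*800/im.shape[1]))); im=np.clip(im*1.4,0,255).astype(np.uint8)
cv2.imwrite("pics/crop1.png",im[...,::-1])
print("grip",tri(ray(S,(308.9,170.2)),ray(T,(291.8,240.5))))
for n,us,ut in(("coaster",(286.9,338.1),(196.1,233.5)),("fork",(312.7,292.5),(231.8,242.8)),("case",(200.1,350.5),(187.2,177.8)),("turtle",(227.8,273.5),(248.4,182.6)),("base",(306.9,240.2),(284.8,238.4))):
    print(n,tri(ray(S,us),ray(T,ut)),atz(ray(S,us),41),atz(ray(T,ut),41))
for n,p in(("S",S),("T",T)):
  for nm in("coaster","canister","stand_base","tuning_fork"):
    for d in manip.masks_of(p,nm):
        c=max(cv2.findContours(d["mask"].astype(np.uint8),0,1)[0],key=len)
        m=cv2.moments(d["mask"].astype(np.uint8),True)
        print(n,nm,round(d["confidence"],2),np.round(d["box"],1),"centroid",m["m10"]/m["m00"],m["m01"]/m["m00"], "ell",np.round(cv2.fitEllipse(c)[0],1) if len(c)>5 else "")
E
```

```text
grip (array([ 530.78627316, -100.86755705,  217.08779299]), np.float64(1.0623272836601918))
coaster (array([548.51427179, 143.73542743,  37.88706797]), np.float64(4.233439349380159)) [550.39666818 146.03954087  41.        ] [546.34401611 143.03021882  41.        ]
fork (array([517.55783922,  47.95023454,  48.3075801 ]), np.float64(11.151447598273915)) [512.1313765   41.52262595  41.        ] [523.11477638  48.77724864  41.        ]
case (array([696.12326374, 173.83826472,  26.10240924]), np.float64(0.12012258228035855)) [692.03716043 183.63596311  41.        ] [693.81551419 170.77789218  41.        ]
turtle (array([681.09657331,   7.83139371,  40.43604669]), np.float64(4.732872673743983)) [678.53699767   8.37590524  41.        ] [683.38966705   8.10077581  41.        ]
base (array([533.82144663, -90.40292514,  48.82215348]), np.float64(5.008955143082781)) [531.69551907 -98.78826566  41.        ] [536.39910768 -90.5434684   41.        ]
S coaster 0.9 [288.9 339.2  60.2  53. ] centroid 290.24705387205387 338.85858585858585 ell [290.2 338.8]
S canister 0.92 [365.2 156.3  29.9  49.4] cen
[... 322 characters left out ...]
roid 308.40084985835693 239.0084985835694 ell [308.4 238.7]
S tuning_fork 0.78 [300.5 291.5  64.7  17.3] centroid 299.0153550863724 292.1708253358925 ell [296.4 291.7]
T coaster 0.88 [196.8 235.6  38.   37.9] centroid 195.86798964624677 234.34426229508196 ell [195.8 234.3]
T canister 0.88 [376.7 219.6  27.6  25.5] centroid 374.8333333333333 220.78030303030303 ell [374.9 220.8]
T canister 0.76 [294.1 242.   29.9  25.2] centroid 290.1462994836489 241.4509466437177 ell [290.2 241.4]
T canister 0.66 [382.4 292.1  40.2  30.9] centroid 380.4014014014014 289.57157157157155 ell [380.5 289.6]
T tuning_fork 0.54 [237.1 242.7  14.   45.8] centroid 232.84459459459458 239.94594594594594 ell [233.1 238.8]
```

View pics/crop1.png

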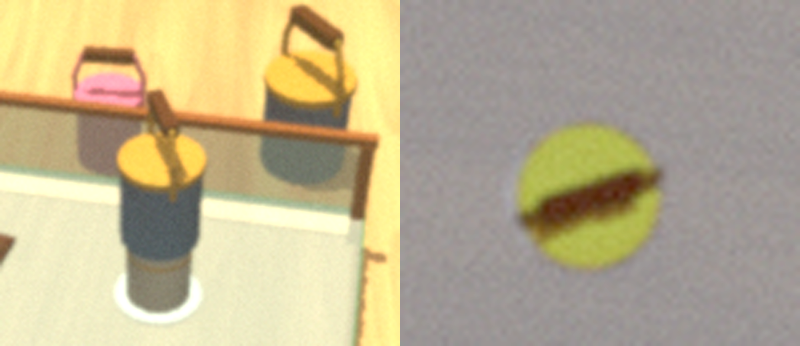

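The crop confirms it: the target is the smaller blue canister on the white stand. Its grip runs from about top pixel (279,245) to (304,238), mostly along world y. Next I'll refine its centre and yaw.

```bash
python3 - <<'E'
from h import *
T=manip.grab_frame("top");S=manip.grab_frame("side")
im=T["image"][215:270,262:322].astype(int); r,g,b=im[...,0],im[...,1],im[...,2]
lid=((r-b)>45)&(g>110); 
dark=((r-b)>15)&(g<100)
for n,m,z in(("lid",lid,176),("dark",dark,214)):
    y,x=np.nonzero(m); x=x+262;y=y+215
    print(n,len(x),x.mean(),y.mean(),atz(ray(T,(x.mean(),y.mean())),z))
    if n=="lid":
        h=cv2.convexHull(np.c_[x,y].astype(np.int32)); e=cv2.minEnclosingCircle(h); print(e,atz(ray(T,e[0]),z), e[1]*2*(1155-z)/f(T))
    else:
        W=np.array([atz(ray(T,(a,c)),z)[:2] for a,c in zip(x,y)]); w,v=np.linalg.eigh(np.cov(W.T)); print("ang",np.degrees(np.arctan2(v[1,1],v[0,1])),2*np.sqrt(3*w))
print("coaster",atz(ray(S,(290.2,338.8)),43),atz(ray(T,(195.8,234.3)),43))
print("tri coaster",tri(ray(S,(290.2,338.8)),ray(T,(195.8,234.3))))
print("base side",atz(ray(S,(308.4,238.7)),44))
# brass lid in side
im=S["image"].astype(int)[180:212,292:330]; r,g,b=im[...,0],im[...,1],im[...,2]
m=((r-b)>90)&(r>120); y,x=np.nonzero(m); h=cv2.convexHull(np.c_[x+292,y+180].astype(np.int32)); e=cv2.fitEllipse(h); print(e,atz(ray(S,e[0]),176))
for d in manip.spot_point(S,"canister_grip"): print(d)
for q in [(365.2,137)]: print("large grip",tri(ray(S,(366.7,137.2)),ray(T,(388.4,292.9))))
E
```

```text
lid 346 289.96242774566474 240.66473988439307 [530.01966596 -98.54238695 176.        ]
((289.9482727050781, 241.46551513671875), 13.141719818115234) [528.16844836 -98.52884252 176.        ] 61.08058636387605
dark 184 289.875 242.59782608695653 [525.55770167 -96.78977144 214.        ]
ang 110.98258942546101 [15.61033761 57.64801422]
coaster [544.55289175 148.35365986  43.        ] [544.20039413 143.39618253  43.        ]
tri coaster (array([544.60743942, 144.41355732,  37.46899272]), np.float64(0.6314233656289618))
base side [ 528.72771452 -100.40684895   44.        ]
((310.24542236328125, 189.39459228515625), (19.76056671142578, 32.950599670410156), 90.4119644165039) [527.63288873 -96.33066746 176.        ]
{'location': [172.0, 311.1], 'confidence': 0.8}
{'location': [140.3, 369.4], 'confidence': 0.72}
{'location': [151.0, 290.1], 'confidence': 0.66}
large grip (array([ 410.92771409, -333.05303733,  153.59229496]), np.float64(1.519701275987922))
```

carry_out --series '[[[-20.2, -24.5, -4], [0, 0, 0]], [[-20.2, -24.5, -4], [0, 0, 0]], [[-20.2, -24.5, -4], [0, 0, 0]], [[-20.2, -24.5, -4], [0, 0, 0]], [[-20.2, -24.5, -4], [0, 0, 0]]]' --gripper 1 --newtons 50

```text
clock: 2.17
tcp_pos: [243.6, -478.9, 276.5]
ee_rot: [[0.236, -0.972, 0.0], [-0.972, -0.236, -0.0], [0.0, -0.0, -1.0]]
contact_force: [0.9, -0.3, 0.1]
finger_gap: 85.4
```

carry_out --series '[[[-20.2, -24.5, -4], [0, 0, 0]], [[-20.2, -24.5, -4], [0, 0, 0]], [[-20.2, -24.5, -4], [0, 0, 0]], [[-20.2, -24.5, -4], [0, 0, 0]], [[-20.2, -24.5, -4], [0, 0, 0]]]'

```text
clock: 2.58
tcp_pos: [338.8, -351.7, 296.7]
ee_rot: [[0.236, -0.972, 0.0], [-0.972, -0.236, -0.0], [0.001, -0.0, -1.0]]
contact_force: [0.3, -0.6, -0.4]
finger_gap: 85.5
```

carry_out --series '[[[-20.2, -24.5, 0], [0, 0, 0]], [[-20.2, -24.5, 0], [0, 0, 0]], [[-20.2, -24.5, 0], [0, 0, 0]], [[-20.2, -24.5, 0], [0, 0, 0]], [[-20.2, -24.5, 0], [0, 0, 0]]]'

```text
clock: 3.0
tcp_pos: [433.9, -224.6, 296.6]
ee_rot: [[0.236, -0.972, 0.0], [-0.972, -0.236, -0.0], [0.0, -0.0, -1.0]]
contact_force: [1.4, -0.8, 0.3]
finger_gap: 85.2
```

carry_out --series '[[[-20.2, -24.5, 0], [0, 0, 0]], [[-20.2, -24.5, 0], [0, 0, 0]], [[-20.2, -24.5, 0], [0, 0, 0]], [[-20.2, -24.5, 0], [0, 0, 0]], [[-20.2, -24.5, 0], [0, 0, 0]]]'

```text
clock: 3.42
tcp_pos: [529.1, -97.5, 296.5]
ee_rot: [[0.236, -0.972, 0.0], [-0.972, -0.236, -0.0], [0.0, -0.0, -1.0]]
contact_force: [-0.0, 0.1, 0.3]
finger_gap: 85.5
```

carry_out --series '[[[0, 0, 0], [0, 0, -6.3]], [[0, 0, 0], [0, 0, -6.3]], [[0, 0, 0], [0, 0, -6.3]], [[0, 0, 0], [0, 0, -6.3]], [[0, 0, 0], [0, 0, -6.3]]]'

```text
clock: 3.83
tcp_pos: [528.4, -98.7, 296.3]
ee_rot: [[0.713, -0.701, 0.0], [-0.701, -0.713, -0.0], [0.0, 0.0, -1.0]]
contact_force: [-0.1, -0.4, 0.1]
finger_gap: 85.3
```

carry_out --series '[[[0, 0, 0], [0, 0, -6.3]], [[0, 0, 0], [0, 0, -6.3]], [[0, 0, 0], [0, 0, -6.3]], [[0, 0, 0], [0, 0, -6.3]], [[0, 0, 0], [0, 0, -6.3]]]'

```text
clock: 4.25
tcp_pos: [528.4, -98.9, 296.4]
ee_rot: [[0.974, -0.225, 0.0], [-0.225, -0.974, -0.0], [0.0, 0.0, -1.0]]
contact_force: [-0.8, 0.4, -1.0]
finger_gap: 85.1
```

carry_out --series '[[[0, 0, 0], [0, 0, -6.3]], [[0, 0, 0], [0, 0, -6.3]], [[0, 0, 0], [0, 0, -6.3]], [[0, 0, 0], [0, 0, -6.3]], [[0, 0, 0], [0, 0, -6]]]'

```text
clock: 4.67
tcp_pos: [528.3, -99.0, 296.4]
ee_rot: [[0.95, 0.312, 0.0], [0.312, -0.95, -0.0], [0.0, 0.0, -1.0]]
contact_force: [0.5, 0.1, -0.3]
finger_gap: 85.3
```

carry_out --series '[[[0, 0, 15], [0, 0, 0]], [[0, 0, 15], [0, 0, 0]], [[0, 0, 15], [0, 0, 0]], [[0, 0, 15], [0, 0, 0]], [[0, 0, 15], [0, 0, 0]]]' --gripper 0

```text
clock: 5.08
tcp_pos: [528.4, -99.0, 220.7]
ee_rot: [[0.952, 0.307, 0.0], [0.307, -0.952, -0.0], [0.0, 0.0, -1.0]]
contact_force: [-0.4, 0.1, 0.7]
finger_gap: 42.7
```

```bash
python3 - <<'E'
from h import *
S=manip.grab_frame("side");T=manip.grab_frame("top")
a=cv2.resize(S["image"][100:250,240:400],(426,400),interpolation=cv2.INTER_CUBIC)
b=cv2.resize(T["image"][205:285,240:315],(375,400),interpolation=cv2.INTER_CUBIC)
cv2.imwrite("pics/crop2.png",np.clip(np.hstack([a,b])[...,::-1]*1.5,0,255)[:,:800])
s=manip.observe();g=np.array(s["tcp_pos"])+6*np.array(s["ee_rot"])[:,2];print(g,s["finger_gap"],s["contact_force"],proj(S,g),proj(T,g))
E
```

```text
[527.08604454 -99.17441725 213.39308302] 42.593215847962576 [-0.87031155 -0.74667139  0.08881944] [311.08153406 172.45714515] [290.93957986 241.92311277][ WARN:0@5.502] global loadsave.cpp:1063 imwrite_ Unsupported depth image for selected encoder is fallbacked to CV_8U.
```

View pics/crop2.png

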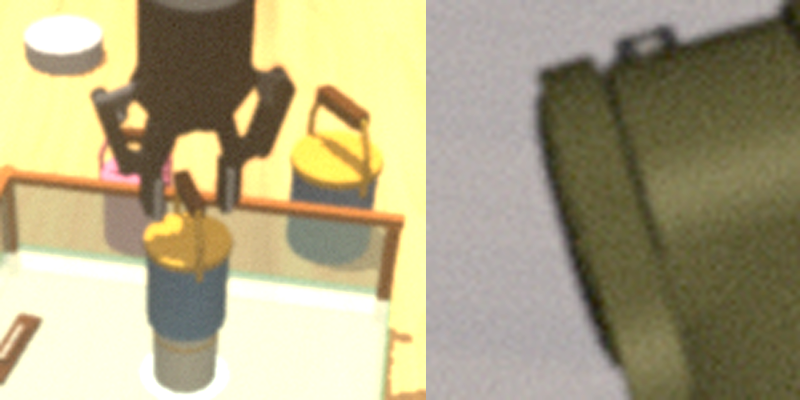

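The grip (side ≈311,171) sits centred between the fingers (side ≈297 and 326), and the grasp point projects onto it. Closing.

carry_out --series '[[[0, 0, 0], [0, 0, 0]], [[0, 0, 0], [0, 0, 0]], [[0, 0, 0], [0, 0, 0]], [[0, 0, 0], [0, 0, 0]], [[0, 0, 0], [0, 0, 0]]]' --gripper -1 --newtons 50

```text
clock: 5.6
tcp_pos: [529.0, -98.7, 222.5]
ee_rot: [[0.952, 0.307, 0.002], [0.307, -0.952, -0.0], [0.002, 0.001, -1.0]]
contact_force: [-1.2, -0.5, 5.7]
finger_gap: 11.0
```

carry_out --series '[[[0, 0, 0], [0, 0, 0]], [[0, 0, 0], [0, 0, 0]], [[0, 0, 0], [0, 0, 0]], [[0, 0, 0], [0, 0, 0]], [[0, 0, 0], [0, 0, 0]]]'

```text
clock: 6.02
tcp_pos: [529.0, -98.7, 222.4]
ee_rot: [[0.952, 0.307, 0.002], [0.307, -0.952, -0.0], [0.002, 0.001, -1.0]]
contact_force: [-0.5, 0.5, 6.8]
finger_gap: 10.8
```

carry_out --series '[[[0, 0, -2], [0, 0, 0]], [[0, 0, -4], [0, 0, 0]], [[0, 0, -6], [0, 0, 0]], [[0, 0, -8], [0, 0, 0]], [[0, 0, -8], [0, 0, 0]]]'

```text
clock: 6.43
tcp_pos: [528.2, -98.8, 250.0]
ee_rot: [[0.952, 0.307, -0.0], [0.307, -0.952, 0.0], [-0.0, -0.0, -1.0]]
contact_force: [-0.1, 0.9, -1.6]
finger_gap: 10.4
```

carry_out --series '[[[0, 0, -6], [0, 0, 0]], [[0, 0, -4], [0, 0, 0]], [[0, 0, -2], [0, 0, 0]], [[0, 0, 0], [0, 0, 0]], [[0, 0, 0], [0, 0, 0]]]'

```text
clock: 6.85
tcp_pos: [528.2, -98.9, 261.2]
ee_rot: [[0.952, 0.307, -0.0], [0.307, -0.952, -0.0], [-0.0, 0.0, -1.0]]
contact_force: [-0.3, -1.2, -2.7]
finger_gap: 11.1
```

```bash
python3 - <<'E'
from h import *
S=manip.grab_frame("side");T=manip.grab_frame("top")
a=cv2.resize(S["image"][70:250,220:400],(400,400),interpolation=cv2.INTER_CUBIC)
b=cv2.resize(T["image"][200:290,170:320],(400,240),interpolation=cv2.INTER_CUBIC)
b=np.vstack([b,np.zeros((160,400,3),np.uint8)])
cv2.imwrite("pics/crop3.png",np.clip(np.hstack([a,b])[...,::-1]*1.5,0,255).astype(np.uint8))
s=manip.observe();print(s["clock"],s["tcp_pos"],s["finger_gap"],s["contact_force"],s["wrist_torque"])
for p in(S,T):
  for d in manip.spot_point(p,"stand_top")+manip.spot_point(p,"stand_base"): print(p["shot"],np.round(d["location"][::-1],1),d["confidence"])
E
```

```text
6.95 [528.15309135 -98.89183323 260.96996453] 10.423418655488268 [-0.01840682  0.10893562 -2.59459371] [-0.03265972  0.01368948  0.02974882]
9 [310.2 217.1] 0.78
9 [307.9 243.5] 0.71
9 [312.7 294.3] 0.21
```

View pics/crop3.png

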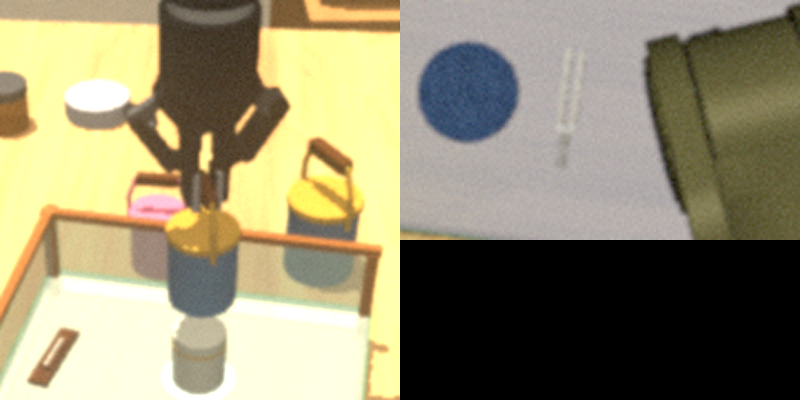

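The canister is lifted about 40 mm clear of the stand and hangs upright (side crop). The stand is bare, with its top at side ≈(310,217). The coaster and fork are undisturbed.

```bash
python3 - <<'E'
from h import *
S=manip.grab_frame("side");T=manip.grab_frame("top")
print("stand top",atz(ray(S,(310.2,217.1)),102), manip.observe()["tcp_pos"])
for p,sl in((S,(300,380,240,340)),(T,(205,265,160,225))):
    im=p["image"][sl[0]:sl[1],sl[2]:sl[3]].astype(int); m=((im[...,2]-im[...,0])>25).astype(np.uint8)
    c=max(cv2.findContours(m,0,1)[0],key=len)+[sl[2],sl[0]]
    W=np.array([atz(ray(p,q),43)[:2] for q in c[:,0].astype(float)]).astype(np.float32)
    print("coaster",cv2.minEnclosingCircle(W),cv2.fitEllipse(W))
im=S["image"].astype(int)[160:192,285:335]; r,g,b=im[...,0],im[...,1],im[...,2]
m=((r-b)>60)&(r>90); y,x=np.nonzero(m); h=cv2.convexHull(np.c_[x+285,y+160].astype(np.int32)); e=cv2.fitEllipse(h); print(e)
for z in (206,211,216,221): print(z,proj(S,(528,-98,z)))
print(proj(S,(528,-98,176)))
E
```

```text
stand top [ 526.3742187 -101.9263528  102.       ] [528.30969026 -98.80947851 261.15468229]
coaster ((544.3908081054688, 145.36734008789062), 48.39296340942383) ((544.4759521484375, 145.68495178222656), (94.09894561767578, 94.89720153808594), 22.48720359802246)
coaster ((544.4518432617188, 145.12646484375), 47.04132080078125) ((544.8764038085938, 145.38265991210938), (90.48701477050781, 91.11365509033203), 57.447181701660156)
((310.3132019042969, 166.84666442871094), (32.59821319580078, 54.06013107299805), 93.13776397705078)
206 [310.46276944 176.04013943]
211 [310.52421786 173.85184106]
216 [310.58609854 171.64814924]
221 [310.64841604 169.42890097]
[310.10290786 188.85551423]
```

carry_out --series '[[[1.9, -4.7, 0], [0, 0, 0]], [[3.8, -9.5, 0], [0, 0, 0]], [[5.7, -14.2, 0], [0, 0, 0]], [[7.5, -19, 0], [0, 0, 0]], [[7.5, -19, 0], [0, 0, 0]]]'

```text
clock: 7.67
tcp_pos: [533.0, -26.0, 261.3]
ee_rot: [[0.952, 0.307, 0.0], [0.307, -0.952, 0.0], [0.0, -0.0, -1.0]]
contact_force: [-0.1, -0.5, -2.3]
finger_gap: 11.0
```

carry_out --series '[[[7.5, -19, 0], [0, 0, 0]], [[7.5, -19, 0], [0, 0, 0]], [[7.5, -19, 0], [0, 0, 0]], [[7.5, -19, 0], [0, 0, 0]], [[7.5, -19, 0], [0, 0, 0]]]'

```text
clock: 8.08
tcp_pos: [539.3, 76.7, 261.5]
ee_rot: [[0.951, 0.308, 0.0], [0.308, -0.951, 0.0], [0.0, -0.0, -1.0]]
contact_force: [0.5, -0.3, -2.4]
finger_gap: 10.9
```

carry_out --series '[[[7.5, -19, 0], [0, 0, 0]], [[7.5, -19, 0], [0, 0, 0]], [[5.7, -14.2, 0], [0, 0, 0]], [[3.8, -9.5, 0], [0, 0, 0]], [[1.9, -4.7, 0], [0, 0, 0]]]'

```text
clock: 8.5
tcp_pos: [543.8, 148.3, 261.5]
ee_rot: [[0.951, 0.31, 0.0], [0.31, -0.951, 0.001], [0.0, -0.001, -1.0]]
contact_force: [0.2, -0.7, -1.7]
finger_gap: 10.3
```

carry_out --series '[[[0, 0, 6], [0, 0, 0]], [[0, 0, 15], [0, 0, 0]], [[0, 0, 20], [0, 0, 0]], [[0, 0, 20], [0, 0, 0]], [[0, 0, 10], [0, 0, 0]]]'

```text
clock: 8.92
tcp_pos: [543.5, 143.6, 187.7]
ee_rot: [[0.952, 0.305, -0.003], [0.305, -0.952, -0.002], [-0.003, 0.001, -1.0]]
contact_force: [0.1, -0.7, -2.9]
finger_gap: 10.6
```

carry_out --series '[[[0, 0, 7], [0, 0, 0]], [[0, 0, 5], [0, 0, 0]], [[0, 0, 4], [0, 0, 0]], [[0, 0, 2], [0, 0, 0]], [[0, 0, 0], [0, 0, 0]]]'

```text
clock: 9.33
tcp_pos: [544.5, 145.7, 172.5]
ee_rot: [[0.952, 0.307, 0.0], [0.307, -0.952, 0.0], [0.0, 0.0, -1.0]]
contact_force: [-0.9, 0.4, -1.6]
finger_gap: 11.1
```

```bash
python3 - <<'E'
from h import *
S=manip.grab_frame("side")
cv2.imwrite("pics/crop4.png",np.clip(cv2.resize(S["image"][190:390,190:390],(600,600),interpolation=cv2.INTER_CUBIC)[...,::-1]*1.5,0,255).astype(np.uint8))
s=manip.observe();print(s["clock"],s["tcp_pos"],s["finger_gap"],s["contact_force"],s["wrist_torque"])
E
```

```text
9.3833 [544.57249412 145.77786764 172.72711225] 11.162119898569351 [ 0.40867692 -0.08574066 -3.49831163] [ 0.00516858  0.00199482 -0.01708323]
```

View pics/crop4.png

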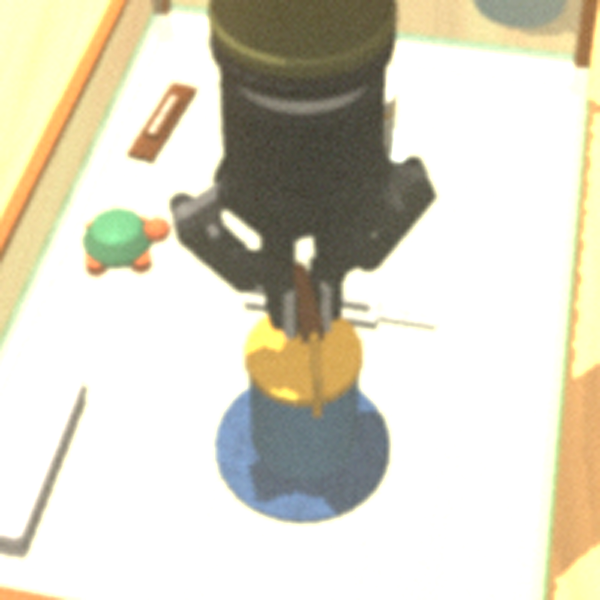

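The canister hangs upright, centred over the coaster (crop centre ≈(303,445)). Lowering slowly.

carry_out --series '[[[0, 0, 1.5], [0, 0, 0]], [[0, 0, 1.5], [0, 0, 0]], [[0, 0, 1.5], [0, 0, 0]], [[0, 0, 1.5], [0, 0, 0]], [[0, 0, 0], [0, 0, 0]]]'

```text
clock: 9.8
tcp_pos: [544.3, 145.6, 166.0]
ee_rot: [[0.952, 0.307, -0.0], [0.307, -0.952, -0.0], [-0.0, 0.0, -1.0]]
contact_force: [-0.2, -0.3, -2.2]
finger_gap: 10.8
```

carry_out --series '[[[0, 0, 0.8], [0, 0, 0]], [[0, 0, 0.8], [0, 0, 0]], [[0, 0, 0.4], [0, 0, 0]], [[0, 0, 0], [0, 0, 0]], [[0, 0, 0], [0, 0, 0]]]'

```text
clock: 10.22
tcp_pos: [544.4, 145.7, 164.3]
ee_rot: [[0.952, 0.307, -0.0], [0.307, -0.952, 0.0], [-0.0, -0.0, -1.0]]
contact_force: [0.2, -0.8, -2.4]
finger_gap: 10.9
```

carry_out --series '[[[0, 0, 0.5], [0, 0, 0]], [[0, 0, 0.5], [0, 0, 0]], [[0, 0, 0], [0, 0, 0]], [[0, 0, 0], [0, 0, 0]], [[0, 0, 0], [0, 0, 0]]]'

```text
clock: 10.63
tcp_pos: [544.4, 145.8, 163.5]
ee_rot: [[0.952, 0.307, 0.0], [0.307, -0.952, 0.0], [0.0, -0.0, -1.0]]
contact_force: [-0.4, 0.1, 0.6]
finger_gap: 10.8
```

carry_out --series '[[[0, 0, 0.5], [0, 0, 0]], [[0, 0, 0.5], [0, 0, 0]], [[0, 0, 0], [0, 0, 0]], [[0, 0, 0], [0, 0, 0]], [[0, 0, 0], [0, 0, 0]]]'

```text
clock: 11.05
tcp_pos: [544.6, 146.0, 163.5]
ee_rot: [[0.952, 0.307, 0.002], [0.307, -0.952, -0.0], [0.001, 0.001, -1.0]]
contact_force: [-3.4, -1.0, 10.3]
finger_gap: 10.9
```

Contact at TCP z ≈163.5, as expected. I'll ease the press off, then release.

carry_out --series '[[[0, 0, -0.8], [0, 0, 0]], [[0, 0, 0], [0, 0, 0]], [[0, 0, 0], [0, 0, 0]], [[0, 0, 0], [0, 0, 0]], [[0, 0, 0], [0, 0, 0]]]' --newtons 20

```text
clock: 11.47
tcp_pos: [544.6, 145.8, 163.5]
ee_rot: [[0.952, 0.307, 0.001], [0.307, -0.952, 0.0], [0.001, 0.0, -1.0]]
contact_force: [-1.5, -0.7, 5.3]
finger_gap: 11.1
```

carry_out --series '[[[0, 0, 0], [0, 0, 0]], [[0, 0, 0], [0, 0, 0]], [[0, 0, 0], [0, 0, 0]], [[0, 0, 0], [0, 0, 0]], [[0, 0, 0], [0, 0, 0]]]' --gripper -0.1

```text
clock: 11.88
tcp_pos: [544.3, 145.7, 162.9]
ee_rot: [[0.952, 0.307, -0.0], [0.307, -0.952, 0.0], [-0.0, -0.0, -1.0]]
contact_force: [0.1, -0.4, -0.0]
finger_gap: 38.4
```

carry_out --series '[[[0, 0, 0], [0, 0, 0]], [[0, 0, 0], [0, 0, 0]], [[0, 0, 0], [0, 0, 0]], [[0, 0, 0], [0, 0, 0]], [[0, 0, 0], [0, 0, 0]]]'

```text
clock: 12.3
tcp_pos: [544.3, 145.7, 163.1]
ee_rot: [[0.952, 0.307, -0.0], [0.307, -0.952, 0.0], [-0.0, -0.0, -1.0]]
contact_force: [-0.0, -0.2, -0.2]
finger_gap: 38.5
```

carry_out --series '[[[0, 0, -3], [0, 0, 0]], [[0, 0, -8], [0, 0, 0]], [[0, 0, -12], [0, 0, 0]], [[0, 0, -15], [0, 0, 0]], [[0, 0, -15], [0, 0, 0]]]'

```text
clock: 12.72
tcp_pos: [544.3, 145.9, 217.8]
ee_rot: [[0.952, 0.307, 0.0], [0.307, -0.952, 0.0], [0.0, -0.0, -1.0]]
contact_force: [0.2, 0.3, 0.6]
finger_gap: 38.5
```

```bash
python3 - <<'E'
from h import *
S=manip.grab_frame("side")
cv2.imwrite("pics/crop5.png",np.clip(cv2.resize(S["image"][190:390,190:390],(600,600),interpolation=cv2.INTER_CUBIC)[...,::-1]*1.5,0,255).astype(np.uint8))
s=manip.observe();print(s["clock"],s["tcp_pos"],s["finger_gap"],s["contact_force"],s["wrist_torque"])
E
```

```text
12.7667 [545.5356445  146.79403271 220.81229538] 38.30422649474891 [0.89940875 0.5702056  1.97827491] [ 0.0037628  -0.08670186 -0.07320688]
```

View pics/crop5.png

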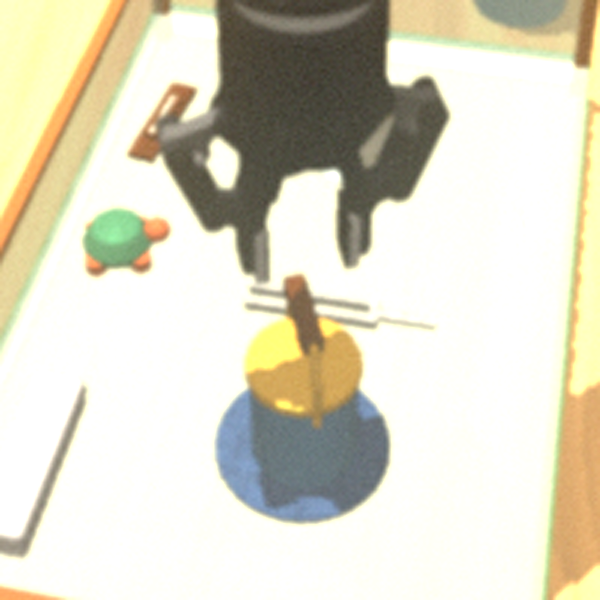

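The canister stands upright in the middle of the coaster (foot ≈ crop (303,445), all on felt), with the fingers clear. Now to the stand.

carry_out --series '[[[-1.9, 4.8, 0], [0, 0, 0]], [[-3.8, 9.5, 0], [0, 0, 0]], [[-5.7, 14.3, 0], [0, 0, 0]], [[-7.6, 19, 0], [0, 0, 0]], [[-7.6, 19, 0], [0, 0, 0]]]'

```text
clock: 13.18
tcp_pos: [538.8, 72.4, 215.3]
ee_rot: [[0.952, 0.307, -0.001], [0.307, -0.952, -0.001], [-0.002, 0.0, -1.0]]
contact_force: [-0.1, -0.1, 0.8]
finger_gap: 38.8
```

carry_out --series '[[[-7.6, 19, 0], [0, 0, 0]], [[-7.6, 19, 0], [0, 0, 0]], [[-7.6, 19, 0], [0, 0, 0]], [[-7.6, 19, 0], [0, 0, 0]], [[-7.6, 19, 0], [0, 0, 0]]]' --gripper 1

```text
clock: 13.6
tcp_pos: [531.5, -30.3, 215.3]
ee_rot: [[0.952, 0.306, -0.002], [0.306, -0.952, -0.001], [-0.002, -0.0, -1.0]]
contact_force: [0.4, -0.7, 0.5]
finger_gap: 85.2
```

carry_out --series '[[[-7.6, 19, 0], [0, 0, 0]], [[-7.6, 19, 0], [0, 0, 0]], [[-5.7, 14.3, 0], [0, 0, 0]], [[-3.8, 9.5, 0], [0, 0, 0]], [[-1.9, 4.8, 0], [0, 0, 0]]]'

```text
clock: 14.02
tcp_pos: [526.7, -102.0, 215.3]
ee_rot: [[0.953, 0.304, -0.002], [0.304, -0.953, -0.0], [-0.002, -0.0, -1.0]]
contact_force: [-0.1, 0.8, 0.2]
finger_gap: 85.6
```

carry_out --series '[[[0, 0, 5], [0, 0, 0]], [[0, 0, 15], [0, 0, 0]], [[0, 0, 20], [0, 0, 0]], [[0, 0, 20], [0, 0, 0]], [[0, 0, 10], [0, 0, 0]]]'

```text
clock: 14.43
tcp_pos: [526.5, -98.3, 143.9]
ee_rot: [[0.951, 0.309, -0.002], [0.309, -0.951, 0.001], [-0.002, -0.002, -1.0]]
contact_force: [-1.1, 0.2, -0.2]
finger_gap: 84.9
```

```bash
python3 - <<'E'
from h import *
S=manip.grab_frame("side")
cv2.imwrite("pics/crop6.png",np.clip(cv2.resize(S["image"][110:270,230:390],(600,600),interpolation=cv2.INTER_CUBIC)[...,::-1]*1.5,0,255).astype(np.uint8))
s=manip.observe();print(s["clock"],s["tcp_pos"],s["finger_gap"],s["contact_force"])
g=np.array(s["tcp_pos"])
for z in(62,82,102,130): print(z,(proj(S,[g[0],g[1],z])-[230,110])*3.75)
E
```

```text
14.4833 [526.01223637 -98.42100221 142.97310793] 85.57111455753241 [-0.01533132 -0.72669529 -1.42760389]
62 [299.4000911 461.3307318]
82 [300.21523073 433.97979365]
102 [301.05160047 405.91650684]
130 [302.25979321 365.3771884 ]
```

View pics/crop6.png

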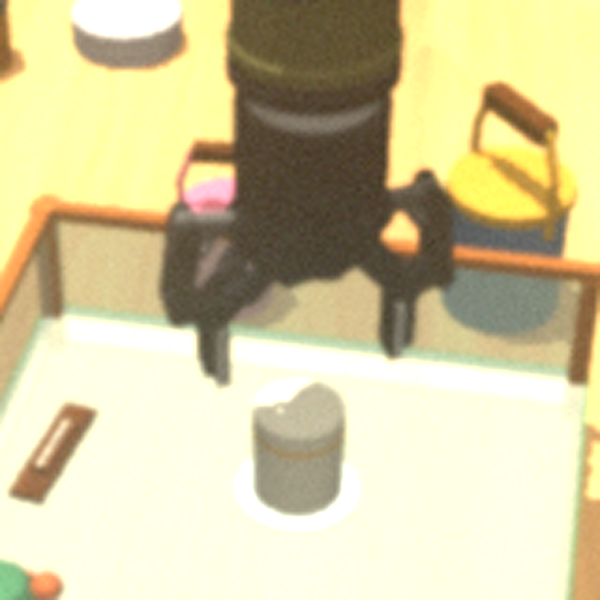

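The stand top (crop ≈(299,407)) lies under the tool axis (projected (301,406)), with the fingers straddling it. Descending and gripping.

carry_out --series '[[[0.5, 0, 15], [0, 0, 0]], [[0.5, 0, 15], [0, 0, 0]], [[0, 0, 12], [0, 0, 0]], [[0, 0, 8], [0, 0, 0]], [[0, 0, 3], [0, 0, 0]]]'

```text
clock: 14.9
tcp_pos: [528.2, -98.8, 92.2]
ee_rot: [[0.952, 0.308, -0.001], [0.308, -0.952, 0.0], [-0.001, -0.001, -1.0]]
contact_force: [0.2, -0.6, -0.0]
finger_gap: 85.4
```

carry_out --series '[[[0, 0, 0], [0, 0, 0]], [[0, 0, 0], [0, 0, 0]], [[0, 0, 0], [0, 0, 0]], [[0, 0, 0], [0, 0, 0]], [[0, 0, 0], [0, 0, 0]]]' --gripper -1 --newtons 60

```text
clock: 15.32
tcp_pos: [529.1, -99.1, 94.1]
ee_rot: [[0.952, 0.307, 0.002], [0.307, -0.952, -0.0], [0.001, 0.001, -1.0]]
contact_force: [-0.9, 0.1, 6.0]
finger_gap: 48.6
```

carry_out --series '[[[0, 0, 0], [0, 0, 0]], [[0, 0, 0], [0, 0, 0]], [[0, 0, 0], [0, 0, 0]], [[0, 0, 0], [0, 0, 0]], [[0, 0, 0], [0, 0, 0]]]'

```text
clock: 15.73
tcp_pos: [529.1, -99.1, 94.1]
ee_rot: [[0.952, 0.307, 0.002], [0.307, -0.952, -0.0], [0.001, 0.001, -1.0]]
contact_force: [-1.5, 0.3, 6.3]
finger_gap: 48.8
```

carry_out --series '[[[0, 0, -1], [0, 0, 0]], [[0, 0, -1.5], [0, 0, 0]], [[0, 0, -1.5], [0, 0, 0]], [[0, 0, -1], [0, 0, 0]], [[0, 0, 0], [0, 0, 0]]]'

```text
clock: 16.15
tcp_pos: [529.1, -99.1, 98.2]
ee_rot: [[0.952, 0.307, 0.001], [0.307, -0.952, 0.0], [0.001, -0.0, -1.0]]
contact_force: [3.7, 0.7, -5.4]
finger_gap: 48.5
```

carry_out --series '[[[0, 0, -1], [0, 0, 0]], [[0, 0, -1], [0, 0, 0]], [[0, 0, 0], [0, 0, 0]], [[0, 0, 0], [0, 0, 0]], [[0, 0, 0], [0, 0, 0]]]'

```text
clock: 16.57
tcp_pos: [529.1, -99.1, 100.0]
ee_rot: [[0.952, 0.307, 0.001], [0.307, -0.952, 0.0], [0.001, -0.0, -1.0]]
contact_force: [5.4, 0.6, -7.6]
finger_gap: 48.4
```

Force and rise agree: 5.9 mm at 7.6 N, no slip. Going to about 10 N and holding.

carry_out --series '[[[0, 0, -1], [0, 0, 0]], [[0, 0, -1], [0, 0, 0]], [[0, 0, -0.7], [0, 0, 0]], [[0, 0, 0], [0, 0, 0]], [[0, 0, 0], [0, 0, 0]]]'

```text
clock: 16.98
tcp_pos: [529.0, -99.1, 102.5]
ee_rot: [[0.952, 0.307, 0.001], [0.307, -0.952, 0.001], [0.001, -0.0, -1.0]]
contact_force: [6.1, 1.3, -9.4]
finger_gap: 48.5
```

carry_out --series '[[[0, 0, 0], [0, 0, 0]], [[0, 0, 0], [0, 0, 0]], [[0, 0, 0], [0, 0, 0]], [[0, 0, 0], [0, 0, 0]], [[0, 0, 0], [0, 0, 0]]]'

```text
clock: 17.4
tcp_pos: [529.0, -99.1, 102.5]
ee_rot: [[0.952, 0.307, 0.001], [0.307, -0.952, 0.001], [0.001, -0.0, -1.0]]
contact_force: [5.7, 1.0, -9.1]
finger_gap: 48.3
```

carry_out --series '[[[0, 0, 0], [0, 0, 0]], [[0, 0, 0], [0, 0, 0]], [[0, 0, 0], [0, 0, 0]], [[0, 0, 0], [0, 0, 0]], [[0, 0, 0], [0, 0, 0]]]'

```text
clock: 17.82
tcp_pos: [529.1, -99.1, 102.5]
ee_rot: [[0.952, 0.307, 0.001], [0.307, -0.952, 0.001], [0.001, -0.0, -1.0]]
contact_force: [6.6, 1.7, -10.4]
finger_gap: 48.7
```

```bash
python3 - <<'E'
from h import *
S=manip.grab_frame("side")
cv2.imwrite("pics/crop7.png",np.clip(cv2.resize(S["image"][110:270,230:390],(600,600),interpolation=cv2.INTER_CUBIC)[...,::-1]*1.5,0,255).astype(np.uint8))
s=manip.observe();print(s["clock"],s["tcp_pos"],s["finger_gap"],s["contact_force"])
E
```

```text
17.8667 [529.07463223 -99.10526171 102.49310067] 48.683209542046995 [ 6.36200788  1.00864311 -8.52913319]
```

View pics/crop7.png

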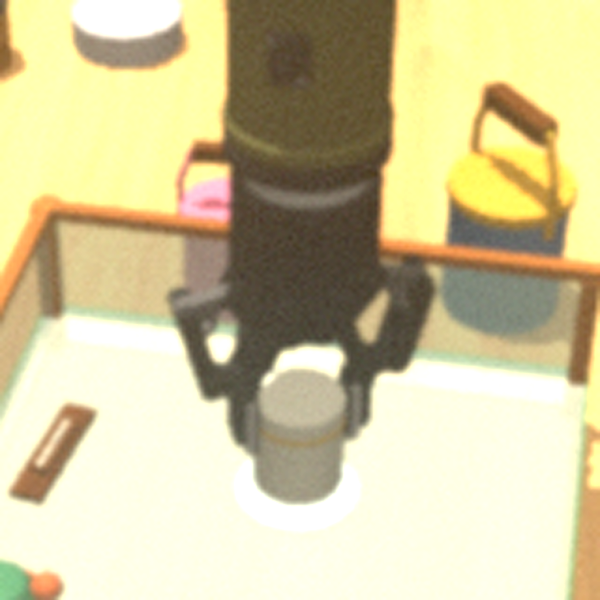

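The pull holds: the stand's brass line rose from crop row ≈452 to ≈440 (about 9 mm), at 9–10 N for about 1 s. Lowering and releasing.

carry_out --series '[[[0, 0, 1], [0, 0, 0]], [[0, 0, 2], [0, 0, 0]], [[0, 0, 2], [0, 0, 0]], [[0, 0, 2], [0, 0, 0]], [[0, 0, 1.5], [0, 0, 0]]]'

```text
clock: 18.28
tcp_pos: [529.1, -99.1, 94.4]
ee_rot: [[0.952, 0.307, 0.001], [0.307, -0.952, 0.0], [0.001, 0.0, -1.0]]
contact_force: [3.7, -0.1, -2.1]
finger_gap: 48.7
```

carry_out --series '[[[0, 0, 0.5], [0, 0, 0]], [[0, 0, 0.5], [0, 0, 0]], [[0, 0, 0], [0, 0, 0]], [[0, 0, 0], [0, 0, 0]], [[0, 0, 0], [0, 0, 0]]]'

```text
clock: 18.7
tcp_pos: [529.1, -99.1, 94.1]
ee_rot: [[0.952, 0.307, 0.001], [0.307, -0.952, -0.0], [0.001, 0.001, -1.0]]
contact_force: [2.4, -0.1, 5.3]
finger_gap: 48.3
```

carry_out --series '[[[0, 0, 0], [0, 0, 0]], [[0, 0, 0], [0, 0, 0]], [[0, 0, 0], [0, 0, 0]], [[0, 0, 0], [0, 0, 0]], [[0, 0, 0], [0, 0, 0]]]' --gripper 1

```text
clock: 19.12
tcp_pos: [528.0, -99.3, 93.0]
ee_rot: [[0.952, 0.307, -0.001], [0.307, -0.952, -0.0], [-0.001, -0.0, -1.0]]
contact_force: [0.1, 0.4, 1.0]
finger_gap: 85.4
```

carry_out --series '[[[0, 0, 0], [0, 0, 0]], [[0, 0, 0], [0, 0, 0]], [[0, 0, 0], [0, 0, 0]], [[0, 0, 0], [0, 0, 0]], [[0, 0, 0], [0, 0, 0]]]'

```text
clock: 19.53
tcp_pos: [528.6, -99.2, 93.3]
ee_rot: [[0.952, 0.307, -0.0], [0.307, -0.952, 0.0], [-0.0, -0.0, -1.0]]
contact_force: [-0.5, 0.6, -0.3]
finger_gap: 85.6
```

carry_out --series '[[[0, 0, -5], [0, 0, 0]], [[0, 0, -15], [0, 0, 0]], [[0, 0, -25], [0, 0, 0]], [[0, 0, -30], [0, 0, 0]], [[0, 0, -30], [0, 0, 0]]]'

```text
clock: 19.95
tcp_pos: [528.1, -98.9, 199.5]
ee_rot: [[0.952, 0.308, -0.001], [0.308, -0.952, 0.001], [-0.001, -0.001, -1.0]]
contact_force: [-0.6, -0.7, 0.3]
finger_gap: 85.4
```

carry_out --series '[[[0, 0, -20], [0, 0, 0]], [[0, 0, -10], [0, 0, 0]], [[0, 0, 0], [0, 0, 0]], [[0, 0, 0], [0, 0, 0]], [[0, 0, 0], [0, 0, 0]]]'

```text
clock: 20.37
tcp_pos: [527.8, -99.5, 226.9]
ee_rot: [[0.952, 0.307, -0.002], [0.307, -0.952, 0.0], [-0.002, -0.001, -1.0]]
contact_force: [0.7, -0.1, 1.1]
finger_gap: 85.5
```

```bash
python3 - <<'E'
from h import *
S=manip.grab_frame("side");T=manip.grab_frame("top")
cv2.imwrite("pics/fin.png",np.clip(np.hstack([cv2.resize(S["image"],(400,300)),cv2.resize(T["image"],(400,300))])[...,::-1]*1.3,0,255).astype(np.uint8))
im=T["image"][205:270,160:230].astype(int);r,g,b=im[...,0],im[...,1],im[...,2]
y,x=np.nonzero(((r-b)>45)&(g>110)); e=cv2.minEnclosingCircle(np.c_[x+160,y+205].astype(np.int32)); print("lid",e,atz(ray(T,e[0]),117))
s=manip.observe();print(s["clock"],s["tcp_pos"],s["contact_force"],s["joint_vel"])
E
```

```text
lid ((189.4310302734375, 233.86207580566406), 12.56981372833252) [543.84614172 145.62349825 117.        ]
20.4667 [527.83616676 -99.29274163 226.81250673] [ 0.28568559  0.36987881 -0.39963152] [-0.00242326  0.00072393 -0.00533348 -0.00659246 -0.00198964  0.00265891
  0.00281514]
```

View pics/fin.png

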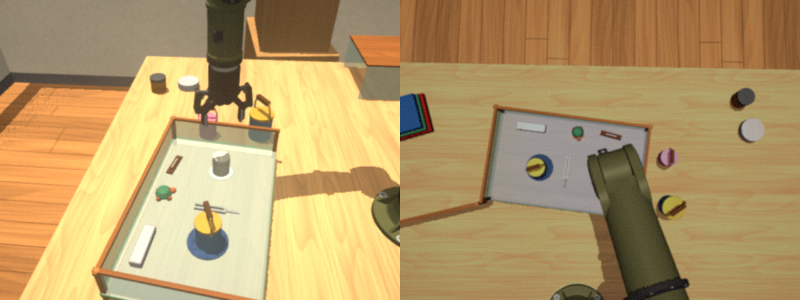

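The canister is upright on the coaster: lid centre (544,146) against coaster (544.5,145). The stand is back down, the bystanders are in place, and the gripper is clear.

```bash
python3 -c "
from workcell import manip
print(manip.close_job())"
```

```text
the job is handed in; nothing more can be done
None
```

The job is done and handed in at about 20.5 s; the hand-in gives no verdict.

- **Canister:** I lifted the smaller blue canister by its grip to about 40 mm above the stand and set it on the coaster. In the last top picture its lid centre measured within about 1 mm of the coaster's centre. It was upright and released. I pressed it down with about 10 N at contact, then eased off before opening the fingers.
- **Stand:** I pulled it straight up to about 8.4 mm, measured by tool rise, and held it there for about 0.9 s. The force readings during the hold were between 8.5 and 10.4 N, with no sign of slip. It then went back down and I released it, and the last side picture shows it bare and back on its pad.
- **Other things:** the case, turtle, bridge blank and fork look unmoved in the last pictures (judged by eye). The robot touches nothing.
- **Checks that disagreed:** while pulling I saw an unwanted sideways force of about 6 N. Early estimates of the coaster's position from the two cameras differed by 5 mm, but a second fit brought them to within 0.3 mm.

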